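# Fill the pet bowl from the treat dispenser

### The arm

A 6-joint arm with a two-finger parallel gripper is mounted at the origin on the work surface; the furniture and walls round the work are solid. World frame = base frame: x ahead of the robot, y to its left, z up, the work surface at z = 0. Lengths are in mm, angles in degrees, forces in N, time in s.
With the tool pointing down it reaches from about 300 to 850 mm from the base axis. Payload 4.2 kg.
Tool frame: the origin (TCP) lies between the finger pads; the fingertips stand 11 mm ahead of it and the grasp point (between the pads) lies 8 mm behind it (env.tips_ahead is the distance from the TCP to the fingertips, in mm); z points along the fingers, y is the line along which they close (so a half turn about z gives the same grasp; the last joint's range is limited). The gripper opens to 91 mm and grips with 3 to 60 N. Pads are 32 mm wide; open, the fingers measure 118 mm over their backs; the gripper's body (76 mm by 178 mm) begins 60 mm behind the grasp point.
Start: joints at [-65.432, 18.312, 89.639, -0, 72.044, -1.146], TCP at [249.489, -518.071, 224.976] pointing down, gripper open.
Joint ranges: [-177.97, 177.97], [-48.28, 115.42], [12.27, 149.76], [-77.06, 257.06], [2.81, 150.46], [-146.56, 146.56]. Speed limits (degrees/s): [147.25, 147.25, 180, 180, 180, 180].

### API

Orientations are given as [roll, pitch, yaw] about the fixed x, y, z axes, in that order (R = Rz(yaw) Ry(pitch) Rx(roll)).
In Python, from workcell import env, cams gives the robot as it stands.
- The arm moves only by the tool step_arm, never from a script. Its arguments are lists of equal length, an entry for each row: "linear": the shift along the tool's x, y, z in units of 30 cm (1.0 is 30 cm), a list of three; "turn": the turn about the tool's z in units of 360 degrees (1.0 is 360 degrees). In form: {"linear": [[tx, ty, tz], ...], "turn": [turn, ...]}. A call has 1 to 20 rows; each row is the pose to reach, as a shift and turn from the pose commanded when the call began, along the tool's axes at that moment, turning the shorter way round; what a row does not reach only later rows make up. A row lasts 1/8 s, in which the tool goes at most 62.5 mm and 10.7 degrees, less where a joint would pass 70% of its speed; a pose out of reach is approached as far as the arm can. A call with a number of a shift or a turn outside -1 to 1 is refused whole. A call with a gripper value outside its range is refused whole. "fingers" is the closure, from -1 (fully open) to 1 (shut), so that 0 is half open, set as the call begins (left out, the last holds). The fingers move at their own pace and stop on an object; "force" is the grip in N (left out, the last holds). Time passes only in rows, so rows that repeat a pose let the fingers close. It gives the time, the measured TCP pose, the force, the opening and the grip force at its end, in the units of the state.
- env.state(): the state, without advancing time (a new reading comes with each control period).
- cams.grab_frame(name): name is "side" or "top" or "wrist"; returns a dict with "color" (480x640x3 uint8, blue, green, red), "fx", "fy", "cx", "cy" (pixels), "extrinsics" (4x4, takes a point from camera to world coordinates); the wrist camera has in their place "tool_from_camera" (4x4, takes a point from camera to tool coordinates, whose origin is the TCP and whose axes are the flange's). Camera axes: x right, y down, z forward; pixel columns grow to the right and rows downward; lengths in mm; the calibration is good to about 2 mm. A picture is of the moment at which its call begins: read the wrist's pose just before it. There is no depth.
- env.job_done(): hands the job in; it is judged then, once.
The state is a dict: "time_s": time; "qpos": joint angles; "qvel": joint speeds; "effort": joint torques, N m; "ee_pos": TCP position; "ee_rot": TCP orientation; "force": force on the tool from outside, world axes, zero at the start; "torque": the same for the moment, N m; "gripper_width": finger opening in mm; "gripper_force": force on a finger pad.
Only numpy, scipy, OpenCV 4.12 (cv2) and the standard library are available. Lean on these libraries where they do the work, as an engineer would, in place of code of your own. Each camera call takes 0.05 s, during which the arm holds its last target. There are 200 camera calls.

### The job

Take the scoop tray by its handle, tip its four round biscuits into the open hopper of the treat dispenser while the flap is shut, and stand the tray upright on the worktop again, clear of the dispenser and the bowl. Then press the red lever down with the gripper and hold the sprung flap about 50 degrees open (lever arm over the green band, not right down to its stop) so that all four biscuits roll into the pet bowl, and finish like that, still holding the flap at that angle. Leave the bowl and everything else where they stand.

Things in the scene. Friction and masses are not known exactly. Their poses are not given: they have to be found in the camera images.
- dispenser: White treat dispenser fixed to the worktop, 118 mm wide (x), 150 long (y), 155 high. Origin: centre of its footprint. Open on top (hopper, inside 110 x 142 mm); its inner floor slopes down 22 degrees to its own -y end, where an orange flap, 80 mm wide, shuts the outlet above the bowl. Flap and lever turn about a hinge along x at y = -73, z = 138 mm.
- hopper_mouth (a point): Centre of the dispenser's open hopper mouth, level with the rim (155 mm up). Axes as the dispenser's.
- flap (a joint): Opening angle of the orange spring flap in rad: 0 shut (hanging), grows as its lower edge swings out over the bowl, stop at 1.35. 50 degrees is 0.873. A spring shuts it; the flap turns with the red lever pad, which needs about 4 N at first and about 5 N downward at 50 degrees.
- lever_pad (a point): Middle of the top of the red lever pad (36 x 30 mm), on the dispenser's -x side 13 mm clear of the wall: at dispenser x = -90 mm, 75 mm from the hinge axis. Flap shut: lever points to +y, 25 degrees up (pad 172 mm high). Pressing it down opens the flap by the same angle; at 50 degrees it points 25 degrees down (pad 109 mm high, same y), its steel arm over the green band on the wall.
- tray: Loose aluminium scoop tray, 74 mm wide (x), 150 mm long (y), walls 45 mm high, 0.2 kg. Origin: centre of its underside. Its +y end is walled; its -y end is the open pouring lip. The floor rises 8 degrees towards the lip, so the biscuits stay at the +y end until the tray is tipped lip down by well over 8 degrees (35 to 45 pours them all).
- tray_handle (a point): Centre of the tray's bridge handle, a wooden bar 14 mm thick (y), 20 mm high and 68 mm long (x) between its posts, 105 mm above the tray's underside and midway along it; free from above. Axes as the tray's.
- tray_lip (a point): Middle of the tray's pouring lip on its floor: 74 mm to the tray's -y from the handle and 78 mm below it. Axes as the tray's.
- bowl: Terracotta-red pet bowl, 169 mm across, 51 mm high, standing before the dispenser's outlet. Origin: centre of its underside.
- biscuit_1_center (a point): Centre of round brown pet biscuit 1, a 28 mm ball of 20 g; starts on the tray.
- biscuit_2_center (a point): Centre of round brown pet biscuit 2, a 28 mm ball of 20 g; starts on the tray.
- biscuit_3_center (a point): Centre of round brown pet biscuit 3, a 28 mm ball of 20 g; starts on the tray.
- biscuit_4_center (a point): Centre of round brown pet biscuit 4, a 28 mm ball of 20 g; starts on the tray.
- tin: Fruit tin, 58 mm across, 72 mm high, a bystander. Origin: centre of its underside.
- spice_jar: Spice jar with a red lid, 46 mm across, 109 mm high, a bystander. Origin: centre of its underside.
- mill: Salt shaker with a grey top, 44 mm across, 90 mm high, a bystander. Origin: centre of its underside.
- bottle: Small brown dropper bottle, 33 mm across, 102 mm high, a bystander. Origin: centre of its underside.

How it is judged:
By the outcome, as a careful person would: the job done as asked, in the order asked, and still so for the second after the job is handed in, while the arm keeps its last pose, push and grip.
It also fails if it takes over 64 s, if anything falls off the work surface, if the arm or the gripper's body presses on something with over 40 N, if the wrist force passes 120 N, or if a joint passes its speed limit or range.

## Working session

There is one attempt and no reset: what is moved stays moved. The work goes in short steps, Python scripts to look and compute and a tool call to move; the robot and the scene stay as the last step left them, time stands still between calls to the robot, and variables do not carry over. Pictures are saved under pics/ and viewed, at most 10 in all, crops included, and the job is handed in when it is done.

Besides the shell and the picture viewer there is one more tool, called as a command line: name --pt "numbers of a row" for each row, then --argument value for the rest. step_arm: Moves the arm, as the interface text tells. Its arguments: {"type":"object","properties":{"linear":{"type":"array"},"turn":{"type":"array"},"fingers":{"type":"number"},"force":{"type":"number"}},"required":["linear","turn"]}

```bash
mkdir -p pics; ls
python3 - <<'E'
from workcell import env,cams
import cv2,pickle,numpy as np
fr={n:cams.grab_frame(n) for n in("top","side")}
pickle.dump(fr,open('f0.pkl','wb'))
for n in fr:
    cv2.imwrite(f'pics/{n}0.png',fr[n]["color"])
    print(n,fr[n]['fx'],fr[n]['cx'],fr[n]['cy'],np.round(fr[n]['extrinsics'],3).tolist())
print(env.state())
E
```

```text
pics
top 520.2393715353774 318.60783661340406 236.67762303195104 [[0.014, -0.982, 0.187, 263.843], [-1.0, -0.014, -0.0, 119.111], [0.003, -0.187, -0.982, 1332.974], [0.0, 0.0, 0.0, 1.0]]
side 468.99488351267746 319.9105808698829 240.48513147359543 [[-0.82, -0.399, 0.411, -18.737], [-0.573, 0.548, -0.609, 820.928], [0.018, -0.735, -0.678, 915.311], [0.0, 0.0, 0.0, 1.0]]
{'time_s': 0.1, 'qpos': array([-6.54324280e+01,  1.83499261e+01,  8.96970442e+01, -4.15353080e-04,
        7.20458990e+01, -1.14569311e+00]), 'qvel': array([-0.13992652, -0.12636635, -0.26598823,  0.15027288,  0.09708205,
       -0.07259895]), 'effort': array([-7.96922923e-04, -4.13332880e+01, -2.32511401e+01,  7.29344389e-02,
        4.21918184e-02, -6.66433198e-05]), 'ee_pos': array([ 249.29870312, -517.67643157,  224.20089551]), 'ee_rot': array([-1.79907141e+02, -1.46206304e-03,  2.57133923e+01]), 'force': array([0.08245532, 0.56485196, 0.10954866]), 'torque': array([ 0.01392502, -0.03583645, -0.04983816]), 'gripper_force': 0.0, 'gripper_width': 91.3698436004721}
```

View pics/top0.png

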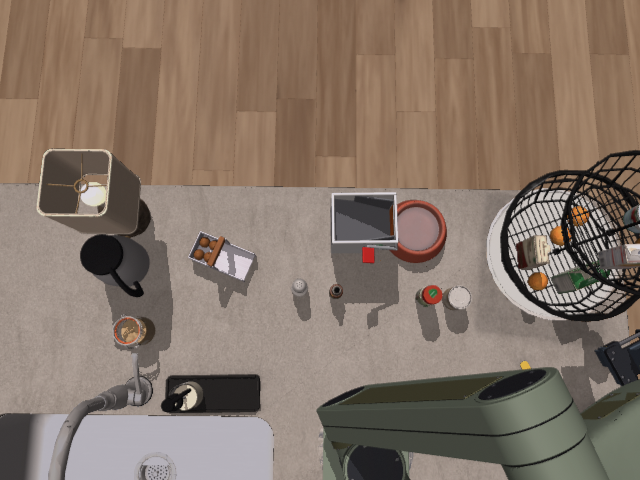

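View pics/side0.png

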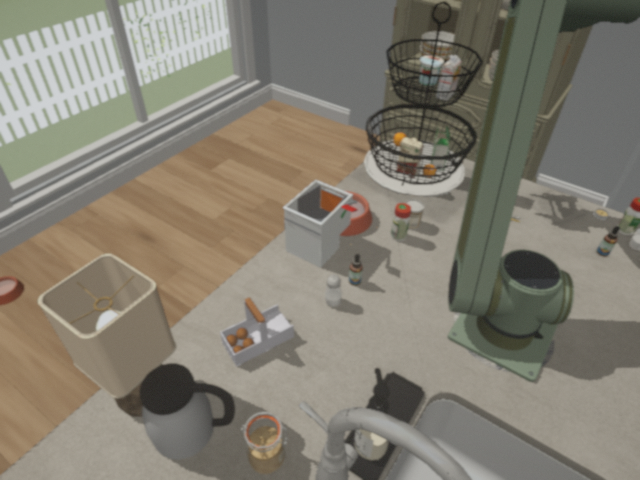

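The top view shows the tray at (223,257) with its lip towards the lower right, the dispenser at (365,220), the red pad at (368,256) and the bowl at (418,230). The side view shows the same layout: tray at (257,333), dispenser at (318,222). I'll zoom in for the corners.

```bash
cat > h.py <<'E'
import numpy as np,cv2,pickle
def ray(f,u,v):
    E=f['extrinsics']; d=E[:3,:3]@np.array([(u-f['cx'])/f['fx'],(v-f['cy'])/f['fy'],1]); return E[:3,3],d
def onz(f,u,v,z):
    o,d=ray(f,u,v); return o+d*(z-o[2])/d[2]
def proj(f,p):
    E=f['extrinsics']; c=E[:3,:3].T@(np.asarray(p,float)-E[:3,3]); return np.array([f['fx']*c[0]/c[2]+f['cx'],f['fy']*c[1]/c[2]+f['cy']])
def tri(f1,p1,f2,p2):
    A=[];b=[]
    for f,p in((f1,p1),(f2,p2)):
        o,d=ray(f,*p); d=d/np.linalg.norm(d); M=np.eye(3)-np.outer(d,d); A.append(M); b.append(M@o)
    return np.linalg.lstsq(np.vstack(A),np.hstack(b),rcond=None)[0]
def blobs(f,lo,hi,box,amin=15):
    h=cv2.cvtColor(f['color'],cv2.COLOR_BGR2HSV); m=cv2.inRange(h,lo,hi); k=np.zeros_like(m); x0,y0,x1,y1=box; k[y0:y1,x0:x1]=255
    n,l,s,c=cv2.connectedComponentsWithStats(m&k); 
    return [(s[i,4],c[i],cv2.minAreaRect(np.argwhere(l==i)[:,::-1].astype(np.float32))) for i in range(1,n) if s[i,4]>=amin]
E
python3 - <<'E'
from h import *
fr=pickle.load(open('f0.pkl','rb'));t,s=fr['top'],fr['side']
print('red top');[print(b) for b in blobs(t,(0,200,120),(5,255,255),(350,240,385,270))]
print('red side');[print(b) for b in blobs(s,(0,180,100),(6,255,255),(338,198,362,225),5)]
print('brown top');[print(b) for b in blobs(t,(3,110,40),(20,255,255),(185,225,262,290))]
im=t['color']
a=cv2.resize(im[225:290,180:265],None,fx=4.7,fy=4.7,interpolation=cv2.INTER_CUBIC)
b=cv2.resize(im[185:270,325:405],None,fx=4.7,fy=4.7,interpolation=cv2.INTER_CUBIC)
c=cv2.resize(s['color'][290:365,215:300],None,fx=3.4,fy=3.4,interpolation=cv2.INTER_CUBIC)
o=np.zeros((600,800,3),np.uint8);o[:a.shape[0],:a.shape[1]]=a;o[:b.shape[0],410:410+b.shape[1]]=b;o[320:320+c.shape[0],:c.shape[1]]=c
cv2.imwrite('pics/z.png',o)
E
```

```text
red top
(np.int32(157), array([367.98089172, 255.08917197]), ((368.0, 255.0), (14.0, 10.0), 90.0))
red side
(np.int32(19), array([348.36842105, 207.68421053]), ((348.8999938964844, 207.80001831054688), (8.538147926330566, 2.2135939598083496), 18.43494987487793))
brown top
(np.int32(467), array([209.2248394 , 249.84796574]), ((208.41781616210938, 247.7808074951172), (22.7591609954834, 30.869699478149414), 24.443954467773438))
```

View pics/z.png

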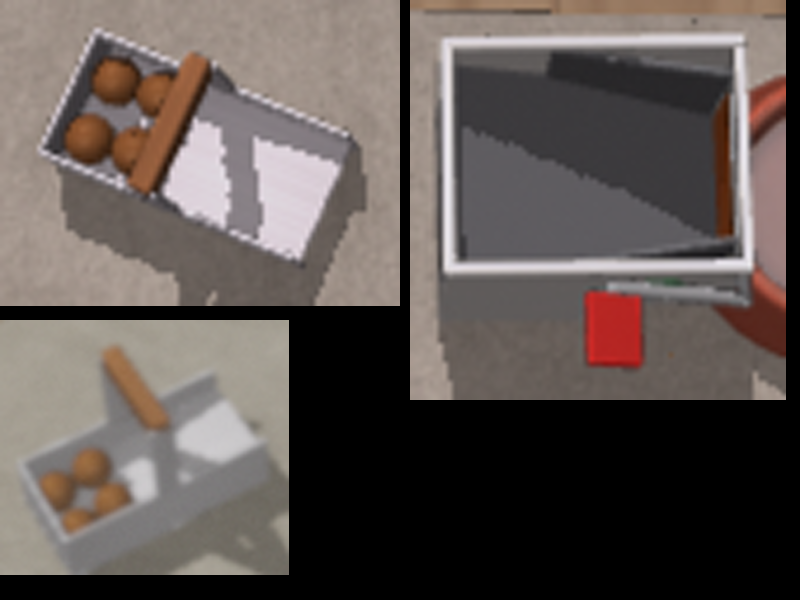

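The zoom shows the tray rim corners at crop (96,30), (40,152), (302,264), (352,134), and the bar running from (203,58) to (140,188). The dispenser rim corners are at (443,38), (745,35), (751,271), (445,273).

Run:
```python
from h import *
fr=pickle.load(open('f0.pkl','rb'));t=fr['top']
np.set_printoptions(precision=1,suppress=True)
T=[onz(t,x/4.7+179.6,y/4.7+224.6,45)[:2] for x,y in((96,30),(40,152),(302,264),(352,134))]
print(T,np.mean(T,0))
for i in range(4): d=T[(i+1)%4]-T[i]; print(np.linalg.norm(d),np.degrees(np.arctan2(d[1],d[0])))
H=[onz(t,x/4.7+179.6,y/4.7+224.6,115)[:2] for x,y in((195,55),(210,62),(148,192),(132,185))]
print(np.mean(H,0)); d=H[3]-H[0]; print(np.linalg.norm(d),np.degrees(np.arctan2(d[1],d[0])))
D=[onz(t,(x-410)/4.7+324.6,y/4.7+184.6,155)[:2] for x,y in((443,38),(745,35),(751,271),(445,273))]
print(D,np.mean(D,0))
for i in range(4): d=D[(i+1)%4]-D[i]; print(np.linalg.norm(d),np.degrees(np.arctan2(d[1],d[0])))
print('pad',onz(t,368,255,172))
for n,u,v in(('tin',459,297),('jar',431,295),('mill',300,287),('bottle',336,290)):print(n,onz(t,u,v,90))
```

```text
[array([519.3, 418.3]), array([452.7, 444.3]), array([395.1, 302.6]), array([464.8, 278.8])] [458. 361.]
71.48091049968724 158.65525859638544
152.9972419255873 -112.13953616223276
73.68442986072603 -18.839090186996167
149.7611917705035 68.65938813607507
[458.1 361.3]
72.58500897883022 157.02266221681424
[array([593.5,  89.8]), array([597.2, -60.8]), array([477.7, -62.1]), array([474.5,  87.7])] [535.7  13.7]
150.66021170883863 -88.56388965440497
119.58246907401214 -179.3828168783286
149.84898792004995 91.2109027247158
118.98463680332145 1.0042859503647363
pad [444.4   6.8 172. ]
tin [ 359.1 -217.5   90. ]
jar [ 362.9 -150.9   90. ]
mill [377.5 161.5  90. ]
bottle [371.6  75.5  90. ]
```

```bash
cat > mv.py <<'E'
import numpy as np,sys
def mv(pos,yaw,targets,c=None):
    """pos,yaw = commanded pose now; targets = rows (x,y,z,yaw) -> units"""
    a=np.radians(yaw); R=np.array([[np.cos(a),np.sin(a),0],[np.sin(a),-np.cos(a),0],[0,0,-1]])
    for x,y,z,w in targets:
        l=R.T@(np.array([x,y,z])-pos)/300; print(np.round(l,4).tolist(),round(-((w-yaw+180)%360-180)/360,4))
E
python3 - <<'E'
from mv import mv
mv([249.5,-518.1,225],25.7,[(249.5,-518.1,270,25.7),(458,361,200,68.2)])
E
```

```text
[0.0, 0.0, -0.15] -0.0
[1.897, -2.3391, 0.0833] -0.1181
```

step_arm --pt "0 0 -0.15" --pt "0.633 -0.78 -0.15" --pt "0.633 -0.78 -0.15" --pt "0.633 -0.78 -0.15" --pt "0.633 -0.78 -0.15" --pt "0.633 -0.78 -0.15" --turn '[0, 0, 0, 0, 0, 0]' --fingers -1

```text
time_s: 0.85
ee_pos: [318.8, -222.6, 269.7]
ee_rot: [-180.0, -0.0, 25.7]
force: [1.1, -0.1, -0.0]
gripper_width: 91.3
gripper_force: 0.0
```

step_arm --pt "0.633 -0.78 0" --pt "0.633 -0.78 0" --pt "0.633 -0.78 0" --pt "0.633 -0.78 0" --pt "0.633 -0.78 0" --turn '[0, 0, 0, 0, 0]'

```text
time_s: 1.48
ee_pos: [388.5, 70.6, 269.8]
ee_rot: [180.0, -0.0, 25.8]
force: [1.3, -0.9, -1.1]
gripper_width: 91.4
gripper_force: 0.0
```

step_arm --pt "0.633 -0.78 0.22" --pt "0.633 -0.78 0.22" --pt "0.633 -0.78 0.22" --pt "0.633 -0.78 0.22" --pt "0.633 -0.78 0.22" --pt "0.633 -0.78 0.22" --pt "0.633 -0.78 0.22" --pt "0.633 -0.78 0.22" --turn '[-0.118, -0.118, -0.118, -0.118, -0.118, -0.118, -0.118, -0.118]'

```text
time_s: 2.48
ee_pos: [458.1, 360.4, 204.5]
ee_rot: [180.0, -0.0, 68.1]
force: [0.4, -0.4, -0.2]
gripper_width: 91.0
gripper_force: 0.0
```

Run:
```python
from h import *
from workcell import env,cams
from scipy.spatial.transform import Rotation as Ro
np.set_printoptions(precision=3,suppress=True)
s=env.state(); f=cams.grab_frame('wrist')
T=np.eye(4);T[:3,:3]=Ro.from_euler('xyz',s['ee_rot'],degrees=True).as_matrix();T[:3,3]=s['ee_pos']
f['extrinsics']=T@f['tool_from_camera']; pickle.dump(f,open('w1.pkl','wb'))
print(s['ee_pos'],s['ee_rot'],f['tool_from_camera'].tolist())
p=[proj(f,(458+np.cos(np.radians(-21.8))*q,361+np.sin(np.radians(-21.8))*q,115)) for q in(-34,0,34)]
print(p)
for b in blobs(f,(3,110,40),(20,255,255),(0,0,640,480),300):print(b, onz(f,*b[2][0],115))
im=f['color'].copy()
for q in p: cv2.circle(im,tuple(int(v) for v in q),4,(255,0,0),1)
cv2.imwrite('pics/w1.png',im)
```

```text
[458.107 360.368 204.464] [179.979  -0.002  68.126] [[-0.0011740469531146278, -0.9665657264571146, -0.2564162983356966, 72.23490522455688], [0.9999993054540333, -0.0011082639307589388, -0.00040105175455815183, -1.2579472276827985], [0.00010346594578717251, -0.2564165910963815, 0.9665663562866792, -159.9275851990095], [0.0, 0.0, 0.0, 1.0]]
[array([275.125, 241.382]), array([320.794, 241.271]), array([366.468, 241.159])]
(np.int32(2203), array([26.277, 87.617]), ((25.0, 85.0), (80.0, 50.0), 90.0)) [315.89  534.772 115.   ]
(np.int32(2526), array([535.046, 115.146]), ((538.3385620117188, 111.91633605957031), (45.916378021240234, 93.1943588256836), 72.3874282836914)) [628.688 390.515 115.   ]
(np.int32(4084), array([575.998, 152.473]), ((577.4893188476562, 152.1152801513672), (49.75868606567383, 150.2598419189453), 68.74949645996094)) [648.057 354.119 115.   ]
(np.int32(1145), array([301.645, 166.852]), ((301.4947204589844, 166.94882202148438), (56.52593231201172, 26.5822811126709), 84.0938491821289)) [465.69  416.615 115.   ]
(np.int32(1142), array([336.917, 167.058]), ((336.9085998535156, 167.0369873046875), (56.327598571777344, 26.261259078979492), 86.42366790771484)) [488.806 407.236 115.   ]
(np.int32(1927), array([318.711, 234.146]), ((318.5, 234.0), (20.0, 99.0), 90.0)) [458.512 366.831 115.   ]
(np.int32(735), array([117.842, 320.418]), ((120.4817123413086, 320.16461181640625), (34.78593444824219, 64.27114868164062), 6.34019136428833)) [286.588 359.975 115.   ]
(np.int32(765), array([520.996, 319.386]), ((518.6524658203125, 319.8719787597656), (63.718997955322266, 33.35032272338867), 83.6598129272461)) [579.246 242.31  115.   ]
(np.int32(2222), array([526.382, 373.999]), ((521.0465087890625, 372.9682922363281), (23.76954460144043, 220.1234893798828), 89.40319061279297)) [569.518 193.764 115.   ]
(np.int32(968), array([359.314, 376.853]), ((361.0, 377.0), (16.0, 118.0), 90.0)) [445.26 239.67 115.  ]
```

View pics/w1.png

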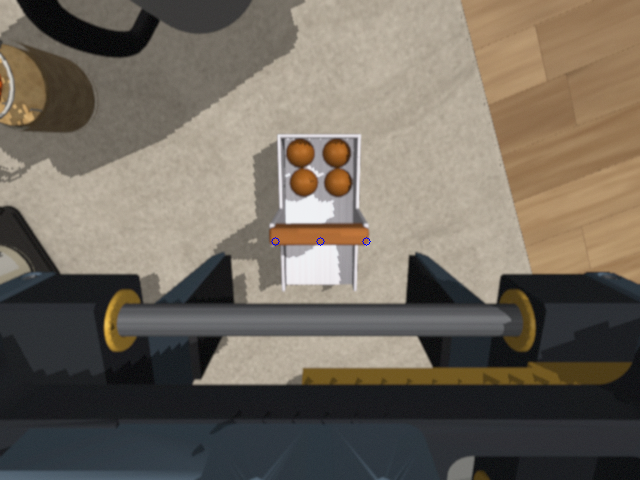

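The wrist view shows the bar level at (318,236), centred between the fingers and aligned with them, and the four biscuits at the back (320,168). Descending to grip the bar by its ends.

step_arm --pt "0.01 0 0.2" --pt "0.01 0 0.3" --pt "0.01 0 0.357" --pt "0.01 0 0.357" --turn '[0, 0, 0, 0]'

```text
time_s: 3.02
ee_pos: [458.8, 363.0, 96.3]
ee_rot: [-179.9, 0.1, 68.1]
force: [0.3, 0.2, 0.6]
gripper_width: 91.2
gripper_force: 0.0
```

step_arm --pt "0 0 0" --pt "0 0 0" --pt "0 0 0" --pt "0 0 0" --pt "0 0 0" --pt "0 0 0" --turn '[0, 0, 0, 0, 0, 0]' --fingers 1 --force 15

```text
time_s: 3.78
ee_pos: [459.8, 364.7, 98.2]
ee_rot: [179.9, -0.1, 68.2]
force: [-1.2, -1.0, 6.3]
gripper_width: 74.8
gripper_force: 15.0
```

step_arm --pt "0 0 -0.05" --pt "0 0 -0.15" --pt "0 0 -0.3" --pt "0 0 -0.45" --pt "0 0 -0.58" --pt "0 0 -0.65" --pt "0 0 -0.65" --pt "0 0 -0.65" --turn '[0, 0, 0, 0, 0, 0, 0, 0]'

```text
time_s: 4.78
ee_pos: [458.7, 363.9, 290.5]
ee_rot: [-179.9, 0.1, 68.2]
force: [-0.9, -0.4, -4.1]
gripper_width: 74.9
gripper_force: 15.0
```

Run:
```python
from h import *
from mv import mv
from workcell import env,cams
s=env.state();print(s['ee_pos'],s['ee_rot'],s['gripper_width'],s['force'])
f=cams.grab_frame('side');cv2.imwrite('pics/s1.png',cv2.resize(f['color'][100:400,150:450],None,fx=2,fy=2))
mv(s['ee_pos'],s['ee_rot'][2],[(535,130,290,68.2),(535,75,290,91.1)])
```

```text
[458.65634164 363.93654609 290.47557052] [-1.79925328e+02  1.36906246e-01  6.82021035e+01] 74.9275481430524 [-0.89480209 -0.35717806 -4.05390891]
[-0.6295, 0.5258, 0.0016] 0.0
[-0.7998, 0.5939, 0.0016] -0.0636
```

View pics/s1.png

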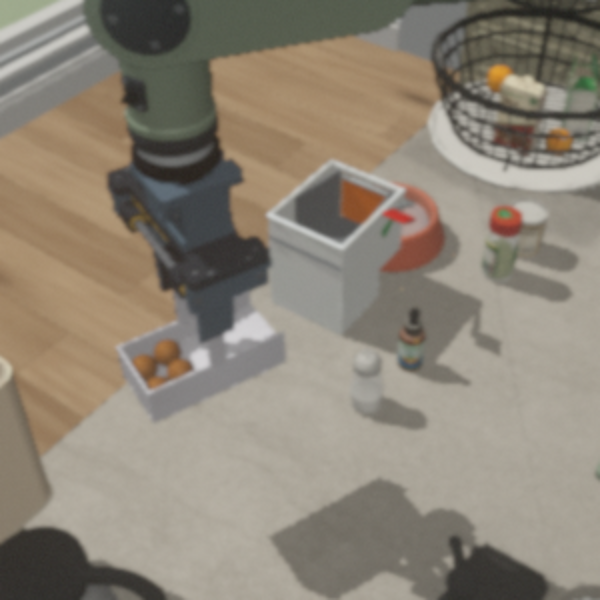

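The side view shows the tray held level at (210,360) with all four biscuits still at the back. Carrying it over the hopper.

step_arm --pt "-0.03 0.02 0" --pt "-0.1 0.07 0" --pt "-0.19 0.14 0" --pt "-0.29 0.21 0" --pt "-0.39 0.28 0" --pt "-0.49 0.35 0" --pt "-0.59 0.42 0" --pt "-0.68 0.49 0" --pt "-0.76 0.55 0" --pt "-0.82 0.59 0" --pt "-0.856 0.616 0" --pt "-0.856 0.616 0" --pt "-0.856 0.616 0" --turn '[0, -0.005, -0.012, -0.019, -0.026, -0.033, -0.04, -0.047, -0.053, -0.058, -0.062, -0.064, -0.064]'

```text
time_s: 6.45
ee_pos: [535.1, 57.4, 291.5]
ee_rot: [-180.0, -0.0, 91.2]
force: [-0.8, 0.4, -2.8]
gripper_width: 74.8
gripper_force: 15.0
```

Run:
```python
from h import *
from mv import mv
from workcell import env,cams
s=env.state();print(s['ee_pos'],s['ee_rot'],s['gripper_width'],s['force'])
a=cams.grab_frame('side')['color'];b=cams.grab_frame('top')['color']
cv2.imwrite('pics/s2.png',np.hstack([cv2.resize(a[90:290,230:430],None,fx=2,fy=2),cv2.resize(b[130:330,280:480],None,fx=2,fy=2)]))
```

```text
[535.12678026  57.4267054  291.50408629] [-1.79953997e+02 -9.56136165e-03  9.12174386e+01] 74.75322640353443 [-0.83986257  0.35938812 -2.77994191]
```

View pics/s2.png

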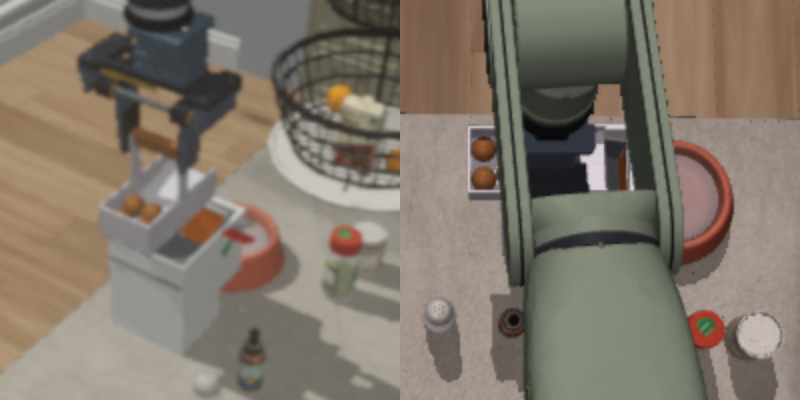

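The views show the tray aligned over the hopper, its back end over the +y rim and its lip inside. Lowering onto the rim to tip it about the grip.

step_arm --pt "0 0 0.05" --pt "0 0 0.11" --pt "0 0 0.128" --pt "-0.015 0 0.137" --pt "-0.03 0 0.143" --pt "-0.045 0 0.149" --pt "-0.06 0 0.154" --pt "-0.06 0 0.154" --turn '[0, 0, 0, 0, 0, 0, 0, 0]'

```text
time_s: 7.55
ee_pos: [535.5, 39.0, 245.8]
ee_rot: [-180.0, 0.0, 91.2]
force: [-2.0, -1.9, 4.8]
gripper_width: 74.9
gripper_force: 15.0
```

Run:
```python
from h import *
from workcell import env,cams
s=env.state();print(s['ee_pos'],s['ee_rot'],s['gripper_width'],s['force'],s['torque'])
a=cams.grab_frame('side')['color']
cv2.imwrite('pics/s3.png',cv2.resize(a[130:290,240:400],None,fx=3,fy=3))
```

```text
[535.54122234  38.99209054 245.80848615] [-1.79982651e+02  4.31784368e-02  9.12384446e+01] 74.87728672460385 [-2.02869299 -1.86209469  4.7915268 ] [-0.24009743  0.43471814  0.08101285]
```

View pics/s3.png

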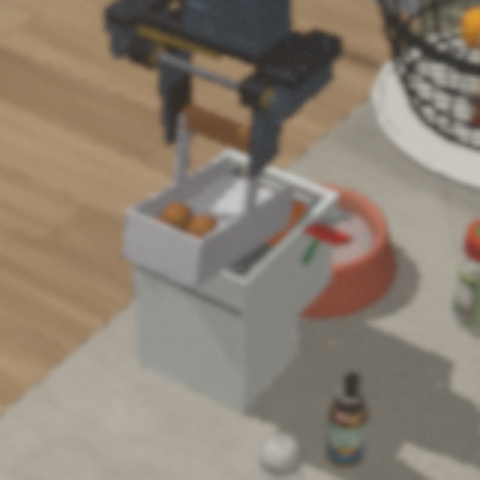

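step_arm --pt "-0.018 0 0.01" --pt "-0.037 0 0.02" --pt "-0.055 0 0.031" --pt "-0.071 0 0.044" --pt "-0.087 0 0.057" --pt "-0.103 0 0.071" --pt "-0.103 0 0.071" --turn '[0, 0, 0, 0, 0, 0, 0]'

```text
time_s: 8.48
ee_pos: [536.6, 7.5, 224.0]
ee_rot: [-180.0, 0.1, 91.2]
force: [1.4, -1.5, -0.7]
gripper_width: 74.7
gripper_force: 15.0
```

step_arm --pt "-0.011 0 0.013" --pt "-0.022 0 0.025" --pt "-0.034 0 0.038" --pt "-0.034 0 0.038" --pt "-0.034 0 0.038" --pt "-0.034 0 0.038" --pt "-0.034 0 0.038" --turn '[0, 0, 0, 0, 0, 0, 0]'

```text
time_s: 9.35
ee_pos: [536.6, -1.8, 212.9]
ee_rot: [-180.0, 0.0, 91.2]
force: [0.9, 2.7, -2.5]
gripper_width: 75.1
gripper_force: 15.0
```

Run:
```python
from h import *
from workcell import env,cams
s=env.state();print(s['ee_pos'],s['ee_rot'],s['gripper_width'],s['force'],s['torque'])
a=cams.grab_frame('side')['color'];b=cams.grab_frame('top')['color']
cv2.imwrite('pics/s4.png',np.hstack([cv2.resize(a[130:290,240:400],None,fx=3,fy=3),cv2.resize(b[170:330,300:400],None,fx=3,fy=3)]))
```

```text
[536.6456582   -1.81358563 212.89176022] [-1.79986300e+02  1.72286550e-02  9.12402492e+01] 75.07463607023332 [ 0.85333815  2.6920082  -2.48194295] [ 0.27863094 -0.19124588  0.01572608]
```

View pics/s4.png

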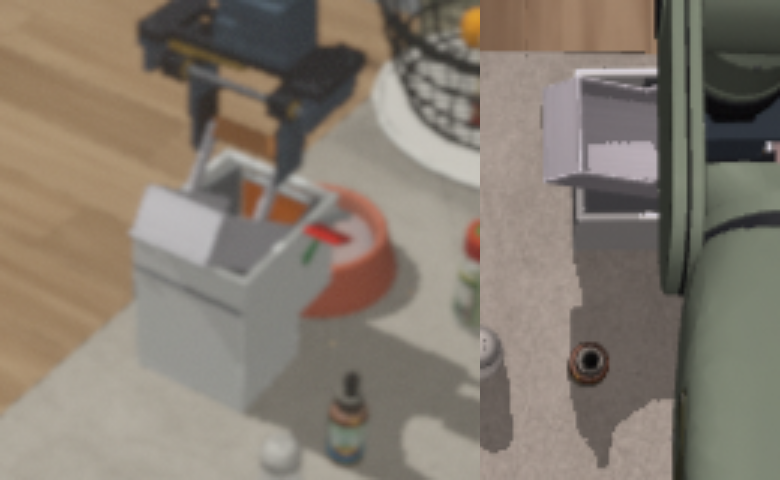

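The side and top views show the tray tipped about 38° with its back end at (180,225) empty; lifting it out.

step_arm --pt "0 0 0" --pt "0 0 0" --pt "0 0 0" --pt "0 0 -0.05" --pt "0 0 -0.15" --pt "0 0 -0.25" --pt "0 0 -0.33" --pt "0 0 -0.35" --pt "0 0 -0.35" --turn '[0, 0, 0, 0, 0, 0, 0, 0, 0]'

```text
time_s: 10.58
ee_pos: [536.6, -2.0, 318.0]
ee_rot: [180.0, 0.0, 91.2]
force: [0.0, -0.4, -2.1]
gripper_width: 75.1
gripper_force: 15.0
```

step_arm --pt "0.04 -0.01 0" --pt "0.14 -0.03 0" --pt "0.26 -0.05 0" --pt "0.4 -0.08 0" --pt "0.54 -0.11 0" --pt "0.68 -0.14 0" --pt "0.8 -0.17 0" --pt "0.9 -0.2 0" --pt "0.97 -0.21 0" --pt "1.0 -0.22 0" --pt "1.0 -0.22 0" --pt "1.0 -0.22 0" --turn '[0, 0, 0, 0, 0, 0, 0, 0, 0, 0, 0, 0]'

```text
time_s: 12.08
ee_pos: [464.6, 295.9, 317.9]
ee_rot: [180.0, 0.0, 91.2]
force: [0.4, 0.4, -2.0]
gripper_width: 74.7
gripper_force: 15.0
```

Run:
```python
from h import *
from workcell import env,cams
s=env.state();print(s['ee_pos'],s['ee_rot'],s['gripper_width'],s['force'],s['torque'])
t=cams.grab_frame('top');a=cams.grab_frame('side');pickle.dump((t,a),open('f2.pkl','wb'))
cv2.imwrite('pics/s5.png',np.hstack([cv2.resize(a['color'][100:340,210:370],None,fx=2.5,fy=2.5),cv2.resize(t['color'][160:400,200:360],None,fx=2.5,fy=2.5)]))
d=t['color'][185:250,325:405];cv2.imwrite('pics/d5.png',d)
for b in blobs(t,(3,100,30),(16,255,255),(333,195,396,242),8):print(b)
```

```text
[464.56596835 295.9167018  317.87364347] [1.79998118e+02 3.86170077e-02 9.11792315e+01] 74.71175400512286 [ 0.43238335  0.41560767 -2.01406761] [-0.04802881 -0.09253184 -0.0129704 ]
(np.int32(439), array([383.47835991, 222.59681093]), ((381.8620300292969, 221.10182189941406), (31.202739715576172, 21.784841537475586), 87.27368927001953))
```

Wrist weight is −2.0 N, which is the empty tray, and the brown blob beside the flap at (383,222) fits all four biscuits in the hopper. Lowering the tray, loosening the grip, and righting it over its lip edge.

step_arm --pt "0 0 0.08" --pt "0 0 0.22" --pt "0 0 0.38" --pt "0 0 0.52" --pt "0 0 0.6" --pt "0 0 0.627" --pt "0 0 0.627" --turn '[0, 0, 0, 0, 0, 0, 0]'

```text
time_s: 13.05
ee_pos: [464.7, 296.6, 130.2]
ee_rot: [180.0, -0.0, 91.2]
force: [0.4, -0.5, -0.8]
gripper_width: 75.2
gripper_force: 15.0
```

step_arm --pt "0 0 0" --pt "0 0 0" --pt "0 0 0" --turn '[0, 0, 0]' --force 6

```text
time_s: 13.42
ee_pos: [464.6, 296.9, 130.5]
ee_rot: [179.9, -0.0, 91.2]
force: [0.3, 0.1, -2.0]
gripper_width: 74.9
gripper_force: 6.0
```

Run:
```python
from h import *
from workcell import env,cams
s=env.state();print(s['ee_pos'],s['ee_rot'],s['gripper_width'],s['force'],s['torque'])
a=cams.grab_frame('side');t=cams.grab_frame('top');pickle.dump((t,a),open('f3.pkl','wb'))
d=np.hstack([cv2.resize(a['color'][240:380,190:330],None,fx=2.8,fy=2.8),cv2.resize(t['color'][185:325,260:400],None,fx=2.8,fy=2.8)])
cv2.imwrite('pics/s6.png',d)
```

```text
[464.57933501 296.90612201 130.48299838] [ 1.79935181e+02 -3.33140739e-02  9.12353562e+01] 74.86965780103426 [ 0.25108336  0.09063392 -1.97394521] [-0.055705   -0.08622717  0.00937035]
```

View pics/s6.png

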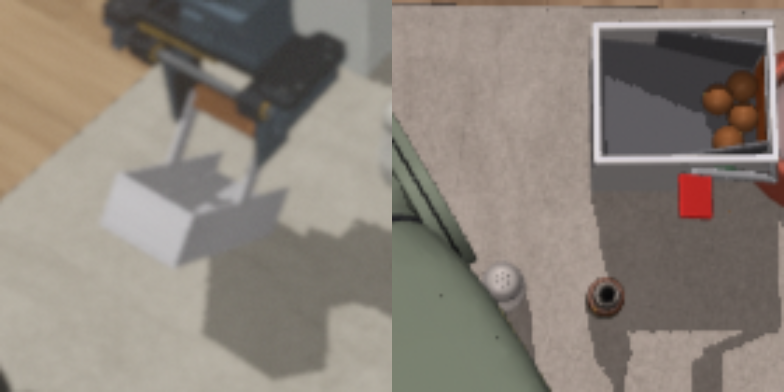

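All four biscuits are in the hopper (right panel, around (735,105)); the tray is still tilted just above the worktop.

step_arm --pt "0 0 0.03" --pt "0.03 0 0.035" --pt "0.06 0 0.037" --pt "0.1 0 0.043" --pt "0.135 0 0.051" --pt "0.17 0 0.063" --pt "0.205 0 0.077" --pt "0.24 0 0.094" --pt "0.27 0 0.11" --pt "0.27 0 0.11" --pt "0.27 0 0.11" --turn '[0, 0, 0, 0, 0, 0, 0, 0, 0, 0, 0]'

```text
time_s: 14.9
ee_pos: [462.5, 377.6, 96.7]
ee_rot: [-180.0, 0.0, 91.2]
force: [-0.8, 0.4, -1.4]
gripper_width: 75.0
gripper_force: 6.0
```

Run:
```python
from h import *
from workcell import env,cams
s=env.state();print(s['ee_pos'],s['ee_rot'],s['gripper_width'],s['force'],s['torque'])
a=cams.grab_frame('side');t=cams.grab_frame('top');pickle.dump((t,a),open('f4.pkl','wb'))
# tray expected rim corners (upright) vs side-view white mask
x,y=s['ee_pos'][:2]
for dx in(-37,37):
  for dy in(-75,75):print(dx,dy,proj(a,(x+dx,y+dy,45)),proj(a,(x+dx,y+dy,0)))
im=a['color'];g=cv2.cvtColor(im,cv2.COLOR_BGR2HSV)
m=cv2.inRange(g,(100,3,120),(150,60,255));m2=np.zeros_like(m);m2[270:380,180:320]=m[270:380,180:320]
n,l,st,c=cv2.connectedComponentsWithStats(m2);i=1+st[1:,4].argmax();print(st[i],cv2.minAreaRect(np.argwhere(l==i)[:,::-1].astype(np.float32)))
h=cv2.convexHull(np.argwhere(l==i)[:,::-1].astype(np.float32));print(cv2.approxPolyDP(h,4,True)[:,0].tolist())
```

```text
[462.50867059 377.60224565  96.73924926] [-1.79990623e+02  1.05271649e-02  9.12290599e+01] 74.98905191914726 [-0.8091096   0.39510546 -1.35952242] [-0.01706066 -0.06440825 -0.05153829]
-37 -75 [284.27002261 317.11541047] [284.90467594 328.88285003]
-37 75 [240.59349921 362.8235806 ] [242.5814275  374.28033232]
37 -75 [259.8218436  302.64787467] [261.08868955 314.48796155]
37 75 [215.26387725 345.7162765 ] [217.92511705 357.33700833]
[240 322  22  26 137] ((252.4000244140625, 335.20001220703125), (19.677398681640625, 21.466251373291016), 26.56505012512207)
[[257.0, 347.0], [240.0, 341.0], [250.0, 322.0], [259.0, 327.0]]
```

step_arm --pt "0 0 0" --pt "0 0 0" --pt "0 0 0" --pt "0 0 0" --pt "0 0 0" --pt "0 0 -0.1" --pt "0 0 -0.3" --pt "0 0 -0.5" --pt "0 0 -0.6" --pt "0 0 -0.6" --turn '[0, 0, 0, 0, 0, 0, 0, 0, 0, 0]' --fingers -1

```text
time_s: 16.25
ee_pos: [463.5, 378.5, 279.7]
ee_rot: [179.7, -0.2, 91.2]
force: [-0.0, 1.0, 0.1]
gripper_width: 91.1
gripper_force: 0.0
```

Run:
```python
from h import *
from workcell import env,cams
from scipy.spatial.transform import Rotation as Ro
s=env.state();print(s['ee_pos'],s['ee_rot'],s['gripper_width'],s['force'])
f=cams.grab_frame('wrist')
T=np.eye(4);T[:3,:3]=Ro.from_euler('xyz',s['ee_rot'],degrees=True).as_matrix();T[:3,3]=s['ee_pos']
f['extrinsics']=T@f['tool_from_camera'];pickle.dump(f,open('w2.pkl','wb'))
a=cams.grab_frame('side')
for n,g,box in(('w',f,(200,130,430,300)),('s',a,(190,250,310,380))):
  for b in blobs(g,(3,110,40),(20,255,255),box,40):print(n,b)
x,y=462.5,377.6
for d in(-36,0,36):print(proj(f,(x+d,y,115)),proj(a,(x+d,y,105)))
```

```text
[463.48007597 378.46206335 279.67253065] [179.71390008  -0.20804038  91.23600668] 91.09568186097408 [-0.04838686  1.00023869  0.13468314]
w (np.int32(1098), array([317.93806922, 221.27868852]), ((318.0, 221.5), (15.0, 76.0), 90.0))
s (np.int32(165), array([248.84242424, 312.73333333]), ((248.98117065429688, 312.9339904785156), (28.652929306030273, 6.313357353210449), 29.05460548400879))
[281.09760258 221.29598763] [261.24039851 322.11611728]
[318.83334716 222.00439588] [248.49400705 314.30230615]
[356.4866512  222.71125648] [236.11310328 306.71254679]
```

Both views put the handle where an upright tray would have it (wrist (318,221), side (249,313)), so the tray stands upright at about (462,378). Next, the lever, with the fingers closed.

step_arm --pt "-0.1 -0.01 0" --pt "-0.25 -0.02 0.03" --pt "-0.43 -0.03 0.06" --pt "-0.605 -0.044 0.1" --pt "-0.605 -0.044 0.1" --turn '[0, 0, 0, 0, 0]' --fingers 1 --force 20

```text
time_s: 16.98
ee_pos: [451.2, 192.6, 244.0]
ee_rot: [-179.6, 0.2, 91.0]
force: [-0.3, 0.3, 0.2]
gripper_width: 44.1
gripper_force: 0.0
```

step_arm --pt "-0.15 -0.011 0.03" --pt "-0.3 -0.022 0.06" --pt "-0.45 -0.033 0.1" --pt "-0.57 -0.042 0.11" --pt "-0.605 -0.044 0.117" --pt "-0.605 -0.044 0.117" --pt "-0.605 -0.044 0.117" --pt "-0.605 -0.044 0.117" --pt "-0.605 -0.044 0.117" --turn '[0, 0, 0, 0, 0, 0, 0, 0, 0]'

```text
time_s: 18.1
ee_pos: [444.1, 14.9, 211.8]
ee_rot: [180.0, -0.0, 91.3]
force: [-0.5, 0.3, 0.0]
gripper_width: 0.5
gripper_force: 0.0
```

Run:
```python
from h import *
from workcell import env,cams
s=env.state();print(s['ee_pos'],s['ee_rot'],s['gripper_width'],s['force'])
a=cams.grab_frame('side');t=cams.grab_frame('top')
for b in blobs(a,(0,180,100),(6,255,255),(330,190,365,230),4):print('s',b)
for b in blobs(t,(0,200,120),(5,255,255),(350,240,385,275),4):print('t',b)
```

```text
[444.07638999  14.87952286 211.81668355] [ 1.79986187e+02 -3.59296108e-03  9.12967249e+01] 0.45988926549276254 [-0.50009247  0.28197666  0.01782745]
s (np.int32(17), array([346.76470588, 206.88235294]), ((347.00006103515625, 207.0000457763672), (6.260990142822266, 2.683281421661377), 26.56505012512207))
```

step_arm --pt "0 0 0.05" --pt "0 0 0.08" --pt "0 0 0.11" --pt "0 0 0.14" --pt "0 0 0.17" --pt "0 0 0.2" --pt "0 0 0.23" --pt "0 0 0.26" --pt "0 0 0.285" --pt "0 0 0.295" --pt "0 0 0.295" --pt "0 0 0.295" --pt "0 0 0.295" --pt "0 0 0.295" --pt "0 0 0.295" --pt "0 0 0.295" --pt "0 0 0.295" --pt "0 0 0.295" --pt "0 0 0.295" --pt "0 0 0.295" --turn '[0, 0, 0, 0, 0, 0, 0, 0, 0, 0, 0, 0, 0, 0, 0, 0, 0, 0, 0, 0]'

```text
time_s: 20.7
ee_pos: [444.6, 13.1, 123.4]
ee_rot: [179.9, 0.1, 91.3]
force: [0.4, -0.3, 6.6]
gripper_width: 0.6
gripper_force: 2.7
```

Run:
```python
from h import *
from workcell import env,cams
s=env.state();print(s['ee_pos'],s['ee_rot'],s['gripper_width'],s['force'],s['torque'])
a=cams.grab_frame('side');t=cams.grab_frame('top')
pickle.dump((t,a),open('f5.pkl','wb'))
for b in blobs(a,(0,180,80),(6,255,255),(320,190,375,250),4):print('s',b)
for b in blobs(t,(3,100,30),(16,255,255),(333,195,450,262),8):print('t',b[0],b[1],b[2][1])
im=np.hstack([cv2.resize(a['color'][150:270,270:400],None,fx=3,fy=3),cv2.resize(t['color'][180:300,320:450],None,fx=3,fy=3)])
cv2.imwrite('pics/s7.png',im)
```

```text
[444.60762543  13.13100104 123.41913084] [1.79917310e+02 1.43528971e-01 9.12959581e+01] 0.5698072578505697 [ 0.35011775 -0.300771    6.5966435 ] [-0.3835758  -0.15440056  0.01410891]
s (np.int32(21), array([351.42857143, 228.38095238]), ((351.5600280761719, 228.42001342773438), (2.6000001430511475, 8.40000057220459), 36.869895935058594))
t 748 [429.32754011 225.61497326] (64.613037109375, 35.8961296081543)
t 34 [426.85294118 218.61764706] (5.0, 6.0)
t 32 [430.625  228.8125] (6.0, 5.0)
t 34 [426.08823529 239.02941176] (5.81377649307251, 5.366562843322754)
t 32 [398.8125 255.875 ] (5.0, 8.0)
```

View pics/s7.png

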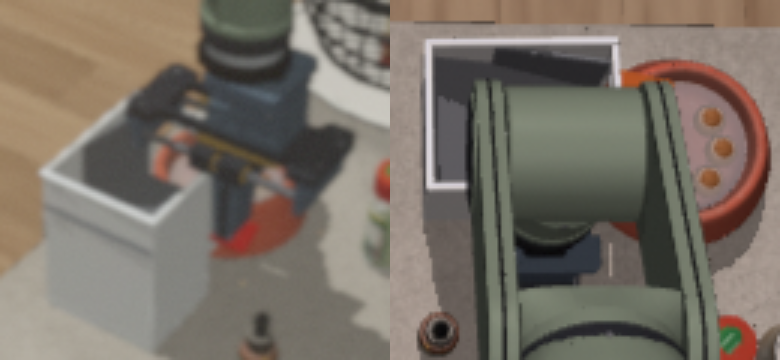

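The side view shows the gripper pressing the red pad at (240,235) with the outlet open. The top view shows three biscuits in the bowl at (710,118), (722,147) and (710,178); the arm may be hiding the fourth. I'll hold on and check numerically.

step_arm --pt "0 0 0" --pt "0 0 0" --pt "0 0 0" --pt "0 0 0" --pt "0 0 0" --pt "0 0 0" --pt "0 0 0" --pt "0 0 0" --turn '[0, 0, 0, 0, 0, 0, 0, 0]'

```text
time_s: 21.8
ee_pos: [444.6, 13.1, 123.4]
ee_rot: [179.9, 0.1, 91.3]
force: [-0.1, -1.5, 6.1]
gripper_width: 0.6
gripper_force: 2.7
```

Run:
```python
from h import *
from workcell import env,cams
from scipy.spatial.transform import Rotation as Ro
np.set_printoptions(precision=1,suppress=True)
s=env.state();print(s['time_s'],s['ee_pos'],s['force'])
f=cams.grab_frame('wrist')
T=np.eye(4);T[:3,:3]=Ro.from_euler('xyz',s['ee_rot'],degrees=True).as_matrix();T[:3,3]=s['ee_pos']
f['extrinsics']=T@f['tool_from_camera']
a=cams.grab_frame('side');t=cams.grab_frame('top');pickle.dump((t,a,f),open('f6.pkl','wb'))
h=cv2.cvtColor(t['color'],cv2.COLOR_BGR2HSV)
for p in((427,219),(431,229),(426,239)):print('top hsv',h[p[1],p[0]],onz(t,*p,22))
for n,g,box in(('t',t,(333,185,450,262)),('s',a,(270,150,400,270)),('w',f,(0,0,640,480))):
  for b in blobs(g,(8,120,40),(16,255,255),box,5):print(n,b[0],b[1],np.array(b[2][1]))
# where would things be
for n,g in(('side',a),('wrist',f)):
  print(n,'bowl pts',[proj(g,(535+dx,y,22)) for dx in(-40,0,40) for y in(-140,-110,-85)],'pad',proj(g,(445.6,6.8,109)),'hopper low',[proj(g,(535+dx,-40,85)) for dx in(-45,0,45)])
```

```text
21.8 [444.6  13.1 123.4] [-0.1 -1.5  6.1]
top hsv [ 12 164 140] [ 564.  -160.6   22. ]
top hsv [ 12 167 139] [ 537.7 -170.2   22. ]
top hsv [ 12 162 145] [ 511.4 -156.7   22. ]
t 52 [403.1 206. ] [ 5. 17.]
t 27 [426.9 218.5] [4.9 4.9]
t 26 [430.6 228.8] [4.9 4.9]
t 25 [426.4 239. ] [4. 5.]
s 7 [398.4 206.7] [5. 1.]
w 305 [229.3 153.4] [48.7 24.2]
w 5 [190.4 136.4] [1.4 2.8]
side bowl pts [array([357.8, 215.2]), array([352.5, 220.4]), array([348. , 224.9]), array([346.6, 210.2]), array([341.2, 215.3]), array([336.6, 219.7]), array([335.6, 205.3]), array([330.1, 210.3]), array([325.4, 214.6])] pad [347.1 225.5] hopper low [array([342.1, 216.9]), array([328.6, 210.8]), array([315.6, 204.9])]
wrist bowl pts [array([373.3, 404.2]), array([375.5, 375.3]), array([377.3, 350. ]), array([418., 405.]), array([421.3, 376.1]), array([424.1, 350.9]), array([462.6, 405.7]), array([467. , 376.9]), array([470.9, 351.7])] pad [323.2 292.6] hopper low [array([389.9, 345.2]), array([459.6, 346.5]), array([529. , 347.7])]
```

One biscuit isn't accounted for. Turning the tool 90° on the pad will put the wrist camera over the hopper without releasing the lever.

step_arm --pt "0 0 0" --pt "0 0 0" --pt "0 0 0" --pt "0 0 0" --pt "0 0 0" --pt "0 0 0" --pt "0 0 0" --pt "0 0 0" --pt "0 0 0" --pt "0 0 0" --pt "0 0 0" --pt "0 0 0" --turn '[0.025, 0.05, 0.075, 0.1, 0.125, 0.15, 0.175, 0.2, 0.225, 0.25, 0.25, 0.25]'

```text
time_s: 23.45
ee_pos: [444.9, 13.9, 123.4]
ee_rot: [180.0, -0.1, 1.4]
force: [1.1, -0.6, 5.1]
gripper_width: 0.6
gripper_force: 2.3
```

Run:
```python
from h import *
from workcell import env,cams
from scipy.spatial.transform import Rotation as Ro
np.set_printoptions(precision=1,suppress=True)
s=env.state();print(s['time_s'],s['ee_pos'],s['ee_rot'],s['force'])
f=cams.grab_frame('wrist')
T=np.eye(4);T[:3,:3]=Ro.from_euler('xyz',s['ee_rot'],degrees=True).as_matrix();T[:3,3]=s['ee_pos']
f['extrinsics']=T@f['tool_from_camera']
a=cams.grab_frame('side');t=cams.grab_frame('top');pickle.dump((t,a,f),open('f7.pkl','wb'))
for n,g,box in(('t',t,(333,185,450,262)),('s',a,(270,150,400,270)),('w',f,(0,0,640,480))):
  for b in blobs(g,(4,120,30),(17,255,255),box,8):print(n,b[0],b[1],np.array(b[2][1]),onz(g,*b[1],90)[:2],onz(g,*b[1],25)[:2])
D=lambda x,y,z:proj(f,(535.7+x,13.7+y,z))
print('rim',[D(x,y,155) for x,y in((-55,-71),(55,-71),(55,71),(-55,71))]);print('floorlow',D(-50,-68,65),D(50,-68,65),D(-50,68,120),D(50,68,120))
```

```text
23.45 [444.9  13.9 123.4] [180.   -0.1   1.4] [ 1.1 -0.6  5.1]
t 685 [429.4 226. ] [63.7 35.9] [ 531.  -151.5] [ 544.9 -165.7]
t 27 [426.9 218.5] [4.9 4.9] [ 549.7 -145.8] [ 564.7 -159.7]
t 25 [430.6 229. ] [4. 5.] [ 523.6 -154.2] [ 537.2 -168.5]
t 25 [426.4 239. ] [4. 5.] [ 498.4 -143.3] [ 510.7 -157.1]
s 309 [360.8 222.6] [16.3 39.2] [432.8 -44.6] [ 468.3 -112.8]
s 26 [397.5 208.1] [8. 3.] [ 381.8 -159.9] [ 413.4 -237.1]
w 1977 [480.   36.7] [ 35.1 113.2] [568.5 -63. ] [586.3 -89.5]
w 13343 [587.8 105.8] [102.7 233. ] [ 537.3 -124. ] [ 544.6 -171. ]
w 419 [583.8 120.3] [19.8 24.7] [ 530.1 -123.4] [ 534.9 -170.3]
w 409 [478.5 128. ] [22. 21.] [524.9 -68.3] [528.  -96.7]
w 441 [454.6 166.5] [53.7 19.9] [504.6 -58. ] [500.9 -82.9]
rim [array([508.7, 241.1]), array([ 567.2, -108. ]), array([  96.9, -121.2]), array([137.3, 233. ])]
floorlow [430.1 194.1] [448.8  15.1] [179.7 204.3] [160.  -41.9]
```

The fourth biscuit is at about (528,−97) in the bowl. All four lie 36–39 mm from the same centre, which fits balls resting on the bowl floor. The fingertip height of 112 mm works out to a flap angle of about 50°, and the 5.1 N force agrees.

```bash
python3 -c "
from workcell import env
print(env.job_done())"
```

```text
the job is handed in; nothing more can be done
None
```

The job is handed in: all four biscuits are in the bowl, the tray stands upright on the worktop, and the gripper is holding the flap at about 50°, an angle worked out from fingertip height and push force rather than measured directly.

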